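Load the cork-block sleeve

TASK

Put the two cork sanding blocks away in their storage sleeve, the flat wooden tube with a whitish see-through cover and one closed end. Lay the first lengthwise on the board in front of the open end and slide it in to about half its length or more; only then fetch the second, lay it lengthwise behind the first, and push with it until the first stands against the closed end; leave the second there, touching the first and about half out of the mouth.

Things in the scene. Friction and masses are not known exactly. Their poses are not given: they have to be found in the camera images.
- cork_block_a: a plain cork sanding block, 44 x 70 x 28 mm (its own x, y, z: the long side is y), lying flat and loose on the table, 20 to 45 g. One of two alike; either may go in first. Origin: centre of its underside. Bystanders: a wooden offcut 36 x 40 x 26 mm and a wooden block with a bored hole, 42 x 56 x 30 mm, lie near, and a small oval plane
- cork_block_b: a plain cork sanding block, 44 x 70 x 28 mm (its own x, y, z: the long side is y), also lying flat and loose on the table, 20 to 45 g. The other of the two. Origin: centre of its underside. Bystanders: a wooden offcut 36 x 40 x 26 mm and a wooden block with a bored hole, 42 x 56 x 30 mm, lie near, and a small oval plane
- sleeve: storage sleeve: flat wooden tube, 80 mm wide, whitish see-through 4 mm cover, screwed down. Inside 60 mm wide, 34 high, 105 deep; side and end walls 10 mm; top 44 mm over the table. Its 6 mm base board, 80 mm wide, runs on 120 mm in front of the mouth: flat, level with the tube's floor, no lip, no guides. Origin: underside, at the mouth; x points into the tube, z up
- mouth (a point): middle of the lower edge of the sleeve's open end, on its floor, 6 mm above the table; x points level into the tube, y across it, z up. Two blocks end to end measure 140 mm, so the last 35 mm of the second stay outside; gripping a block near its rear end keeps the fingers out of the tube
Not all that is in view belongs to the job. Leave any green or purple look-alike of the cork_block_a alone. Leave any turquoise look-alike of the cork_block_b alone.

How it is judged:
By the outcome, as a careful person would: the job done as asked, in the order asked, and still so for the second after the job is handed in, with the robot touching nothing.
It also fails if it takes over 58 s, if anything falls off the work surface, if the arm or the gripper's body presses on something with over 40 N, if the wrist force passes 120 N, or if a joint passes its speed limit or range.

ROBOT

A 6-joint arm with a two-finger parallel gripper is mounted at the origin on a cart in front of the work surface, level with it; the furniture and walls round the work are solid. World frame = base frame: x ahead of the robot, y to its left, z up, the work surface at z = 0. Lengths are in m, angles in rad, forces in N, time in s.
With the tool pointing down it reaches from about 0.225 to 0.725 m from the base axis. Payload 3.1 kg.
Tool frame: the origin (TCP) lies between the finger pads; the fingertips stand 25 mm ahead of it and the grasp point (between the pads) lies 6 mm ahead of it; z points along the fingers, y is the line along which they close (so a half turn about z gives the same grasp; the last joint's range is limited). The gripper opens to 85 mm and grips with 20 to 120 N. Pads are 22 mm wide; open, the fingers measure 114 mm over their backs; the gripper's body (76 mm by 85 mm) begins 54 mm behind the grasp point. The pads swing forward as they close: fully open they stand 13 mm farther back than shut.
Start: joints at [1.145, 0.048, 0.099, 1.622, 0, 1.443], TCP at [0.154, 0.502, 0.256] pointing down, gripper open.
Joint ranges: [-2.91, 2.91], [-0.99, 1.94], [-1.21, 1.42], [-2.12, 2.29], [-1.49, 1.47], [-3.14, 3.14]. Speed limits (rad/s): [2.79, 2.79, 3.14, 3.14, 3.14, 3.14].

INTERFACE

Orientations are given as a unit quaternion [x, y, z, w].
In Python, from bench import bot gives the robot as it stands.
- The arm moves only by the shell command python3 -m pendant 'ROWS'. ROWS is JSON, a list of rows, each a list of 5 numbers: the shift along the tool's x, y, z in m, then the turn about the tool's z in rad, then the opening, from 0 (shut) to 1 (fully open). A call has 1 to 5 rows; each row is the pose to reach, as a shift and turn from the pose commanded when the call began, along the tool's axes at that moment; what a row does not reach only later rows make up. A row lasts 1/10 s, in which the tool goes at most 50 mm and 8.59 degrees, less where a joint would pass 70% of its speed; a pose out of reach is approached as far as the arm can. A call with a gripper value outside its range is refused whole. The fingers move at their own pace and stop on an object; the grip force is fixed at half the most. Time passes only in rows, so rows that repeat a pose let the fingers close. It gives the time, the measured TCP pose, the force, the opening and the grip force at its end, in the units of the state.
- bot.read_state(): the state, without advancing time (a new reading comes with each control period).
- bot.grab_frame(name): name is "side" or "top" or "wrist"; returns a dict with "img" (384x512x3 uint8, red, green, blue), "camera_matrix" (3x3 intrinsics, pixels), "R" (3x3) and "t" (3): a world point X has camera coordinates R X + t; the wrist camera has in their place "mount" (4x4, takes a point from camera to tool coordinates, whose origin is the TCP and whose axes are the flange's). Camera axes: x right, y down, z forward; pixel columns grow to the right and rows downward; lengths in m; the calibration is good to about 2 mm. A picture is of the moment at which its call begins: read the wrist's pose just before it. There is no depth.
- bot.sign_off(): hands the job in; it is judged then, once.
The state is a dict: "t": time; "joint_pos": joint angles; "joint_vel": joint speeds; "tau": joint torques, N m; "ee_pos": TCP position; "tcp_rot": TCP orientation; "contact_force": force on the tool from outside, world axes, zero at the start; "moment": the same for the moment, N m; "finger_gap": opening from 0.0 (shut) to 1.0 (fully open); "finger_force": force on a finger pad.
Only numpy, scipy, OpenCV 4.12 (cv2) and the standard library are available. Lean on these libraries where they do the work, as an engineer would, in place of code of your own. Each camera call takes 0.05 s, during which the arm holds its last target. There are 200 camera calls.

## Working session

There is one attempt and no reset: what is moved stays moved. The work goes in short steps, Python scripts to look and compute and a shell command to move; the robot and the scene stay as the last step left them, time stands still between calls to the robot, and variables do not carry over. Pictures are saved under pics/ and viewed, at most 13 in all, crops included, and the job is handed in when it is done.

```bash
mkdir -p pics; ls; python3 - <<'E'
from bench import bot
import cv2,numpy as np
s=bot.read_state();print(s)
a=[]
for n in("top","side"):
    f=bot.grab_frame(n);cv2.imwrite(f"pics/{n}0.png",f["img"][:,:,::-1]);np.savez(f"pics/{n}0.npz",**f)
    print(n,f["camera_matrix"].tolist(),f["R"].tolist(),f["t"].tolist())
E
```

```text
pics
{'t': 0.0, 'joint_pos': array([ 1.14518585e+00,  4.87463867e-02,  9.75913756e-02,  1.62198042e+00,
       -1.37134633e-05,  1.44300854e+00]), 'joint_vel': array([ 9.82092628e-04,  8.78009352e-06,  1.98988686e-03, -2.95162410e-09,
        1.90978402e-04, -3.57485212e-05]), 'tau': array([-6.74906423e-04, -3.38788462e+01,  3.20012784e+01,  2.03274545e-02,
       -2.13223939e-04,  4.54545415e-06]), 'ee_pos': array([0.1538381 , 0.5013837 , 0.25511611]), 'tcp_rot': array([ 1.48361504e-01,  9.88932503e-01, -1.12693910e-03, -3.12904700e-04]), 'contact_force': array([ 0.44412469,  0.47059148, -0.06283579]), 'moment': array([ 0.00693144, -0.05940188,  0.04438273]), 'finger_force': 0.0, 'finger_gap': 1.0031722471943108}
top [[400.15621967094313, 0.0, 264.2664399488623], [0.0, 400.15621967094313, 193.9758790191794], [0.0, 0.0, 1.0]] [[0.18185109349970555, -0.9833181218934004, 0.003956128030911886], [-0.9616612437385065, -0.17868294315529687, -0.20803859766079363], [0.20527501573321086, 0.03402759147216509, -0.9781126166931563]] [-0.012132985451341241, 0.49763893790442004, 0.7894799292915314]
side [[388.39277971107333, 0.0, 256.3325354118116], [0.0, 388.39277971107333, 188.6957102418144], [0.0, 0.0, 1.0]] [[0.8833765169662414, -0.4685430861513116, 0.010644514662328181], [-0.2816196043903301, -0.548837563741826, -0.7870627211658366], [0.37461490586417656, 0.692275021249317, -0.6167811340002483]] [-0.41506600087249507, 0.19514311601313603, 0.6457847860883452]
```

View pics/top0.png

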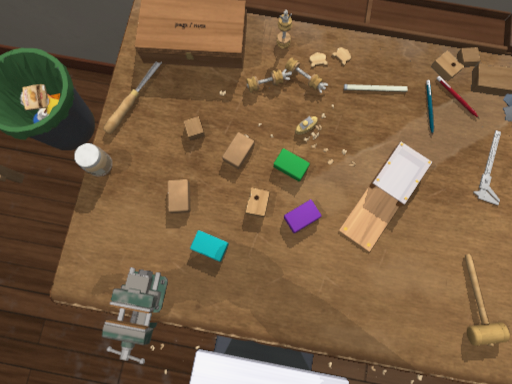

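View pics/side0.png

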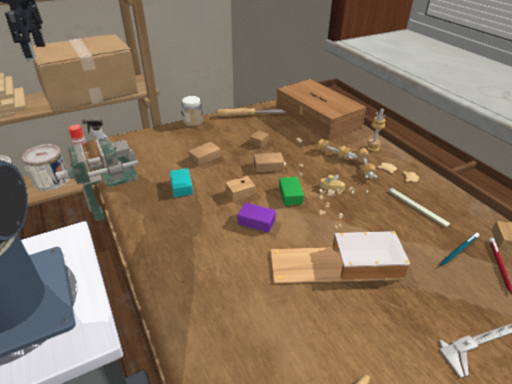

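The top view shows these candidates:
- Plain tan blocks at (238,150) and (178,196), which look like the corks.
- The offcut at (194,128), which is small.
- The bored block at (258,202), which has a hole.
- Green (291,164), purple (303,216) and turquoise (209,246) look-alikes, to be left alone.

The sleeve has its board end at about (362,230) and its closed end at about (410,160). I choose (238,150) and (178,196), and will check them in a crop while measuring.

```bash
cat > h.py <<'E'
import numpy as np,cv2
def ray(f,uv,z):
    R,t,K=f["R"],f["t"],f["camera_matrix"]
    uv=np.atleast_2d(uv).astype(float)
    d=np.c_[uv,np.ones(len(uv))]@np.linalg.inv(K).T@R
    c=-R.T@t
    return c+d*((z-c[2])/d[:,2])[:,None]
def load(n): return dict(np.load(n))
E
python3 - <<'E'
from h import *
f=load("pics/top0.npz");im=f["img"]
hsv=cv2.cvtColor(im,cv2.COLOR_RGB2HSV)
for p in [(238,148),(178,192),(200,190),(194,126),(370,222),(150,200),(405,160)]: print(p,im[p[1],p[0]],hsv[p[1],p[0]])
m=(hsv[...,2]>135).astype(np.uint8)*255
m=cv2.morphologyEx(m,cv2.MORPH_OPEN,np.ones((3,3)))
c=im[90:270,150:450,::-1].copy()
c=cv2.resize(c,None,fx=2.6,fy=2.6,interpolation=cv2.INTER_CUBIC)
for k in cv2.findContours(m,0,2)[0]:
    if cv2.contourArea(k)<150: continue
    (x,y),wh,a=r=cv2.minAreaRect(k)
    if not(150<x<450 and 90<y<270): continue
    P=ray(f,cv2.boxPoints(r),.028)
    e=[np.linalg.norm(P[1]-P[0]),np.linalg.norm(P[2]-P[1])]
    l=P[1]-P[0] if e[0]>e[1] else P[2]-P[1]
    print(np.round((x,y),1),"ctr",P.mean(0)[:2].round(4),"size",np.round(e,3),"long ang",np.degrees(np.arctan2(l[1],l[0])).round(1)%180)
    cv2.drawContours(c,[((cv2.boxPoints(r)-[150,90])*2.6).astype(int)],0,(0,0,255),1)
cv2.imwrite("pics/crop0.png",c)
E
```

```text
(238, 148) [190 149 106] [ 15 113 190]
(178, 192) [194 150 108] [ 15 113 194]
(200, 190) [131  96  60] [ 15 138 131]
(194, 126) [175 136  95] [ 15 117 175]
(370, 222) [211 161 115] [ 14 116 211]
(150, 200) [135 101  64] [ 16 134 135]
(405, 160) [227 221 220] [  4   8 227]
[182.5 191.5] ctr [0.47   0.2549] size [0.068 0.082] long ang 12.400000000000006
[230.5 148.3] ctr [0.5853 0.1721] size [0.102 0.075] long ang 102.8
[158.1 143.1] ctr [0.5676 0.3329] size [0.055 0.106] long ang 81.5
[193.  125.9] ctr [0.6213 0.2655] size [0.035 0.04 ] long ang 29.599999999999994
[306.5 123.5] ctr [0.6736 0.0156] size [0.057 0.025] long ang 142.4
[265.4 104.5] ctr [0.7018 0.1149] size [0.037 0.072] long ang 87.8
[306.2 202.1] ctr [ 0.5179 -0.0028] size [0.631 1.081] long ang 89.3
```

View pics/crop0.png

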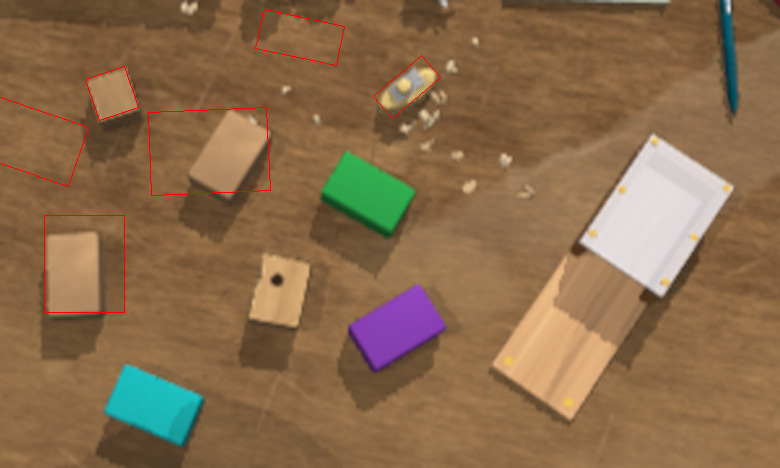

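The crop confirms the choice: two plain tan blocks at crop (229,153) and (73,273), with the bored block and offcut clearly different. I'll re-segment more tightly and measure the sleeve from its white cover (z=44 mm) and the board front corners (z=6 mm).

```bash
python3 - <<'E'
from h import *
f=load("pics/top0.npz");im=f["img"]
hsv=cv2.cvtColor(im,cv2.COLOR_RGB2HSV)
def big(m,roi):
    x0,y0,x1,y1=roi;q=np.zeros(m.shape,np.uint8);q[y0:y1,x0:x1]=m[y0:y1,x0:x1]*255
    q=cv2.morphologyEx(q,cv2.MORPH_OPEN,np.ones((3,3)))
    return max(cv2.findContours(q,0,2)[0],key=cv2.contourArea)
def rep(n,k,z):
    (x,y),(w,h),a=cv2.minAreaRect(k); r=((x,y),(w+1,h+1),a)
    P=ray(f,cv2.boxPoints(r),z);e=[np.linalg.norm(P[1]-P[0]),np.linalg.norm(P[2]-P[1])]
    l=P[1]-P[0] if e[0]>e[1] else P[2]-P[1]
    print(n,"ctr",P.mean(0)[:2].round(4),np.round(e,3),"ang",np.degrees(np.arctan2(l[1],l[0])).round(1)%180);return P
V=hsv[...,2];S=hsv[...,1]
rep("A",big(V>160,(215,125,262,175)),.028)
rep("B",big(V>160,(160,172,198,222)),.028)
P=rep("cover",big((S<45)&(V>150),(355,130,445,215)),.044);print(P[:,:2].round(4))
# from hand-picked crop corners
for nm,z,pts in (("cover",.044,[(580,240),(662,297),(733,186),(654,134)]),("boardfront",.006,[(492,366),(573,420)])):
    print(nm,ray(f,np.array(pts)/2.6+[150,90],z)[:,:2].round(4).tolist())
for n,x,y in(("purple",303,214),("green",291,163),("bored",258,202),("turq",209,245)):print(n,ray(f,(x,y),.028)[0].round(3))
E
```

```text
A ctr [0.5896 0.1555] [0.073 0.045] ang 160.5
B ctr [0.4615 0.264 ] [0.044 0.071] ang 12.800000000000011
cover ctr [ 0.5955 -0.2043] [0.118 0.084] ang 155.3
[[ 0.5596 -0.1423]
 [ 0.6669 -0.1917]
 [ 0.6304 -0.2669]
 [ 0.5251 -0.2164]]
cover [[0.5609, -0.1453], [0.5257, -0.217], [0.6303, -0.2649], [0.6636, -0.1951]]
boardfront [[0.4504, -0.0953], [0.4182, -0.1679]]
purple [ 0.469 -0.01   0.028]
green [0.576 0.034 0.028]
bored [0.477 0.09  0.028]
turq [0.367 0.174 0.028]
```

```bash
python3 -m pendant '[[-0.165,-0.067,0,0,1],[-0.165,-0.067,0,0,1],[-0.165,-0.067,0,0,1],[-0.165,-0.067,0,0,1]]' && python3 -m pendant '[[-0.165,-0.067,0,0,1],[-0.165,-0.067,0,0,1],[-0.165,-0.067,0,0,1],[-0.165,-0.067,0,0,1]]' && python3 -m pendant '[[-0.165,-0.067,0.04,0.04,1],[-0.165,-0.067,0.04,0.04,1],[-0.165,-0.067,0.04,0.04,1],[-0.165,-0.067,0.04,0.04,1],[-0.165,-0.067,0.04,0.04,1]]'
cat >> h.py <<'E'
def wrist(bot,name):
    from scipy.spatial.transform import Rotation as Ro
    s=bot.read_state();f=bot.grab_frame("wrist")
    T=np.eye(4);T[:3,:3]=Ro.from_quat(s["tcp_rot"]).as_matrix();T[:3,3]=s["ee_pos"]
    W=np.linalg.inv(T@f["mount"]);g=dict(img=f["img"],camera_matrix=f["camera_matrix"],R=W[:3,:3],t=W[:3,3])
    np.savez(f"pics/{name}.npz",**g);cv2.imwrite(f"pics/{name}.png",f["img"][:,:,::-1]);return s,g
def toolxy(s,d):
    from scipy.spatial.transform import Rotation as Ro
    return (Ro.from_quat(s["tcp_rot"]).as_matrix().T@np.array([*d,0]))[:3]
E
python3 - <<'E'
from h import *;from bench import bot
s,g=wrist(bot,"w1");print(s["t"],s["ee_pos"],s["tcp_rot"],s["joint_pos"])
c=g["R"]@[.5896,.1555,.028]+g["t"];print((g["camera_matrix"]@c/c[2])[:2])
E
```

```text
t: 0.5
ee_pos: [0.294, 0.3871, 0.2557]
tcp_rot: [0.149, 0.989, -0.001, 0.0]
contact_force: [0.7, 0.4, -0.3]
finger_gap: 0.998
finger_force: 0.0
t: 0.9
ee_pos: [0.4323, 0.2743, 0.2555]
tcp_rot: [0.15, 0.989, -0.001, -0.0]
contact_force: [0.0, 0.1, 1.2]
finger_gap: 1.005
finger_force: 0.0
t: 1.4
ee_pos: [0.57, 0.1609, 0.2129]
tcp_rot: [0.171, 0.985, -0.001, -0.002]
contact_force: [0.6, 1.0, -0.1]
finger_gap: 1.0
finger_force: 0.0
1.4 [0.56997625 0.16091894 0.21287063] [ 0.17073321  0.98531511 -0.00128761 -0.00162635] [ 1.62638340e-01  2.23029201e-01  2.06136006e-01  1.55782059e+00
 -1.36577031e-03  5.05789273e-01]
[257.87670081 191.94105554]
```

View pics/w1.png

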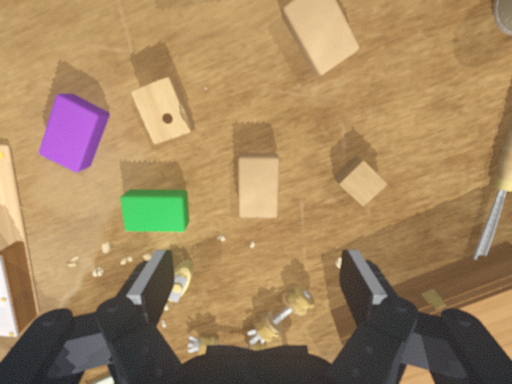

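The wrist view shows block A at (258,187), nearly upright in the picture and so aligned with the tool. The green look-alike is at (155,211) and the offcut at (362,183), both clear of the fingers.

```bash
cat >> h.py <<'E'
def meas(g,roi,z,thr):
    x0,y0,x1,y1=roi;V=cv2.cvtColor(g["img"],cv2.COLOR_RGB2HSV)[...,2]
    q=np.zeros(V.shape,np.uint8);q[y0:y1,x0:x1]=(V[y0:y1,x0:x1]>thr)*255
    q=cv2.morphologyEx(q,cv2.MORPH_OPEN,np.ones((5,5)))
    k=max(cv2.findContours(q,0,2)[0],key=cv2.contourArea)
    r=cv2.minAreaRect(k);P=ray(g,cv2.boxPoints(r),z)
    e=[np.linalg.norm(P[1]-P[0]),np.linalg.norm(P[2]-P[1])];l=P[1]-P[0] if e[0]>e[1] else P[2]-P[1]
    a=np.degrees(np.arctan2(l[1],l[0]))%180
    print("px",np.round(r[0],1),"ctr",P.mean(0).round(4),np.round(e,4),"ang",a.round(2));return P.mean(0)[:2],a
E
python3 - <<'E'
from h import *;g=load("pics/w1.npz")
V=cv2.cvtColor(g["img"],cv2.COLOR_RGB2HSV)[...,2];print(V[160:225:6,258],V[187,225:290:6],V[100:165:6,258])
for t in (185,200): meas(g,(215,145,300,230),.028,t)
from bench import bot
s=bot.read_state();a=np.radians(160.5);
R=toolxy(s,[1,0]);print("tool comps of world x",R, "tool y ang")
E
```

```text
[219 222 224 232 232 235 237 231 234 238 200] [199 182 152 232 232 231 233 233 234 192 196] [195 192 195 203 154 157 151 158 160 140 219]
px [257. 187.] ctr [0.5861 0.1557 0.028 ] [0.0871 0.0964] ang 163.01
px [258.5 188.5] ctr [0.5872 0.1571 0.028 ] [0.0411 0.0678] ang 161.68
tool comps of world x [-0.94233081  0.33465945 -0.00396178] tool y ang
```

```bash
python3 -m pendant '[[0,0.0015,0.05,0,1],[0,0.0015,0.1,0,1],[0,0.0015,0.14,0,1],[0,0.0015,0.165,0,1],[0,0.0015,0.182,0,1]]' && python3 -m pendant '[[0,0,0,0,1],[0,0,0,0,0],[0,0,0,0,0],[0,0,0,0,0],[0,0,0,0,0]]' && python3 -m pendant '[[0,0,0,0,0],[0,0,0,0,0],[0,0,0,0,0],[0,0,0,0,0]]'
```

```text
t: 1.95
ee_pos: [0.5656, 0.1668, 0.0313]
tcp_rot: [0.167, 0.986, -0.001, -0.003]
contact_force: [-1.1, -0.3, 0.2]
finger_gap: 0.998
finger_force: 0.0
t: 2.45
ee_pos: [0.5707, 0.1663, 0.037]
tcp_rot: [0.168, 0.986, 0.001, 0.002]
contact_force: [2.4, -0.1, 11.4]
finger_gap: 0.494
finger_force: 62.9
t: 2.85
ee_pos: [0.5707, 0.1663, 0.037]
tcp_rot: [0.168, 0.986, 0.001, 0.002]
contact_force: [0.1, 0.4, 6.6]
finger_gap: 0.503
finger_force: 61.9
```

```bash
python3 -m pendant '[[0,0,-0.03,0,0],[0,0,-0.08,0,0],[0,0,-0.1,0,0],[0,0,-0.1,0,0]]'; python3 - <<'E'
from h import *;from bench import bot
s,g=wrist(bot,"w2");print(s["ee_pos"],s["tcp_rot"],s["joint_pos"].round(2))
E
```

```text
t: 3.25
ee_pos: [0.572, 0.1664, 0.14]
tcp_rot: [0.168, 0.986, 0.002, 0.005]
contact_force: [1.0, -0.1, -0.6]
finger_gap: 0.497
finger_force: 61.2
[0.57200068 0.16640399 0.13996145] [0.16816004 0.98574715 0.00168076 0.00468374] [0.17 0.23 0.06 1.4  0.   0.51]
```

View pics/w2.png

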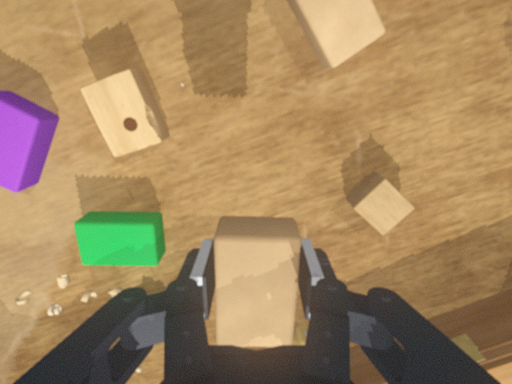

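Block A is held. Its rear top edge is at row 238 and it stands straight between the pads. Next I locate that edge in world coordinates and work out the carry.

```bash
python3 - <<'E'
from h import *;from bench import bot
g=load("pics/w2.npz");s=bot.read_state();t=s["ee_pos"]
print(s["t"],t)
for z in(.125,.131): print("rear edge rel tool",[toolxy(s,(p-t)[:2]).round(4) for p in ray(g,[(216,238),(299,238),(257,345)],z)])
ax=np.radians(-24.4);d=np.array([np.cos(ax),np.sin(ax)]);m=np.array([.543,-.180])
print("tool x ang",np.degrees(np.arctan2(*toolxy(s,[1,0])[[1,0]])))
for off in(-.12,-.085): 
    q=m+d*off;print(off,q.round(4),"shift",toolxy(s,q-t[:2]).round(4))
E
```

```text
3.3 [0.57046023 0.16615769 0.1369934 ]
rear edge rel tool [array([ 0.012 , -0.0194, -0.0001]), array([0.0118, 0.0227, 0.    ]), array([-0.0588,  0.0014,  0.0003])]
rear edge rel tool [array([ 0.0153, -0.0185, -0.0001]), array([ 0.0151,  0.0217, -0.    ]), array([-0.0523,  0.0013,  0.0002])]
tool x ang 160.6403600432152
-0.12 [ 0.4337 -0.1304] shift [ 0.0307 -0.3251 -0.001 ]
-0.085 [ 0.4656 -0.1449] shift [-0.0042 -0.3282 -0.0008]
```

```bash
python3 -m pendant '[[-0.012,-0.05,0,0,0],[-0.012,-0.1,0,0,0],[-0.012,-0.15,0,0,0],[-0.012,-0.165,0,0,0]]' && python3 -m pendant '[[-0.011,-0.05,0,0.02,0],[-0.011,-0.1,0,0.05,0],[-0.011,-0.14,0.02,0.087,0],[-0.011,-0.165,0.04,0.087,0],[-0.011,-0.165,0.04,0.087,0]]' &&  python3 -m pendant '[[0,0,0,0,0],[0,0,0,0,0]]'; python3 - <<'E'
from h import *;from bench import bot
s,g=wrist(bot,"w3");print(s["t"],s["ee_pos"],np.degrees(np.arctan2(*toolxy(s,[1,0])[[1,0]])))
f=bot.grab_frame("top");np.savez("pics/top1.npz",**f)
a=cv2.resize(f["img"][110:270,310:450],(490,560),interpolation=2)
cv2.imwrite("pics/t1.png",a[:,:,::-1])
E
```

```text
t: 3.7
ee_pos: [0.5223, 0.0029, 0.1316]
tcp_rot: [0.17, 0.985, -0.001, -0.003]
contact_force: [-0.1, 1.2, -0.9]
finger_gap: 0.497
finger_force: 61.1
t: 4.2
ee_pos: [0.4764, -0.1542, 0.0888]
tcp_rot: [0.213, 0.977, 0.001, -0.005]
contact_force: [-0.4, 0.2, -1.0]
finger_gap: 0.497
finger_force: 61.1
t: 4.4
ee_pos: [0.4812, -0.1522, 0.094]
tcp_rot: [0.21, 0.978, 0.0, -0.0]
contact_force: [0.1, 0.2, -0.0]
finger_gap: 0.495
finger_force: 61.1
4.4 [ 0.48120815 -0.1521659   0.0940115 ] 155.7159420380005
```

View pics/w3.png

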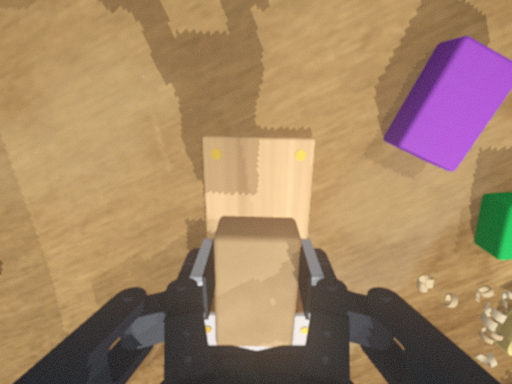

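The wrist view shows the board's front corners at (204,138) and (314,140), with the held block centred over it. I'll compute the lateral and angular offset.

```bash
python3 - <<'E'
from h import *;from bench import bot
g=load("pics/w3.npz");s=bot.read_state();t=s["ee_pos"]
im=g["img"];hsv=cv2.cvtColor(im,cv2.COLOR_RGB2HSV).astype(int)
E=[]
for r in range(145,206,6):
    row=cv2.GaussianBlur(im[r:r+1],(5,1),0)[0].astype(int)[:,2]
    d=np.diff(row);l=195+np.argmax(np.abs(d[195:212]));rr=305+np.argmax(np.abs(d[305:322]));E.append((l+.5,rr+.5,r))
    print(r,l,rr,end=";")
E=np.array(E)
tp=lambda uv:np.array([toolxy(s,(p-t)[:2])[:2] for p in ray(g,uv,.006)])
L=tp(E[:,[0,2]]);Rr=tp(E[:,[1,2]])
print("\nL",L.round(4)[[0,-1]].tolist(),"R",Rr.round(4)[[0,-1]].tolist())
print("slopes deg",[np.degrees(np.polyfit(q[:,0],q[:,1],1)[0]).round(2) for q in(L,Rr)],"mid y",((L+Rr)/2)[:,1].round(4))
print("front edge",tp([(204,138),(314,140)]).round(4).tolist())
E
```

```text
145 202 314;151 202 313;157 202 313;163 203 312;169 203 312;175 203 311;181 204 311;187 204 310;193 204 310;199 205 309;205 205 309;
L [[0.0486, -0.0378], [0.0032, -0.0383]] R [[0.0484, 0.0412], [0.003, 0.0403]]
slopes deg [np.float64(0.43), np.float64(1.15)] mid y [0.0017 0.0013 0.0014 0.0014 0.0014 0.001  0.0014 0.001  0.001  0.001
 0.001 ]
front edge [[0.0535, -0.0364], [0.052, 0.0406]]
```

```bash
python3 -m pendant '[[0,0,0.02,0.014,0],[0,0,0.035,0.014,0],[0,0,0.045,0.014,0],[0,0,0.05,0.014,0],[0,0,0.05,0.014,0]]' && python3 -m pendant '[[0,0,0,0,0],[0,0,0,0,0]]'
```

```text
t: 5.0
ee_pos: [0.4811, -0.1525, 0.044]
tcp_rot: [0.217, 0.976, 0.0, -0.0]
contact_force: [-0.2, 1.0, 0.4]
finger_gap: 0.5
finger_force: 61.2
t: 5.2
ee_pos: [0.4818, -0.1534, 0.0453]
tcp_rot: [0.218, 0.976, -0.0, 0.001]
contact_force: [-0.5, -0.1, -0.6]
finger_gap: 0.499
finger_force: 61.2
```

```bash
python3 -m pendant '[[0,0,0.002,0,0],[0,0,0.002,0,0],[0,0,0.002,0,0]]' && python3 -m pendant '[[-0.008,0,0,0,0],[-0.015,0,0,0,0],[-0.022,0,0,0,0],[-0.025,0,0,0,0]]' && python3 -m pendant '[[-0.008,0,0,0,0],[-0.016,0,0,0,0],[-0.022,0,0,0,0],[-0.025,0,0,0,0],[-0.025,0,0,0,0]]'
python3 - <<'E'
from h import *;from bench import bot
f=bot.grab_frame("side");cv2.imwrite("pics/s1.png",cv2.resize(f["img"][200:310,220:440],(800,400),interpolation=2)[:,:,::-1])
E
```

```text
t: 5.5
ee_pos: [0.4819, -0.1535, 0.043]
tcp_rot: [0.218, 0.976, -0.0, 0.001]
contact_force: [0.7, -0.4, 1.5]
finger_gap: 0.498
finger_force: 61.3
t: 5.9
ee_pos: [0.5041, -0.1638, 0.043]
tcp_rot: [0.218, 0.976, 0.0, -0.0]
contact_force: [-3.8, 2.1, 7.1]
finger_gap: 0.498
finger_force: 61.9
t: 6.4
ee_pos: [0.5269, -0.1745, 0.043]
tcp_rot: [0.218, 0.976, 0.0, 0.0]
contact_force: [-1.8, -0.1, 4.1]
finger_gap: 0.5
finger_force: 61.8
```

View pics/s1.png

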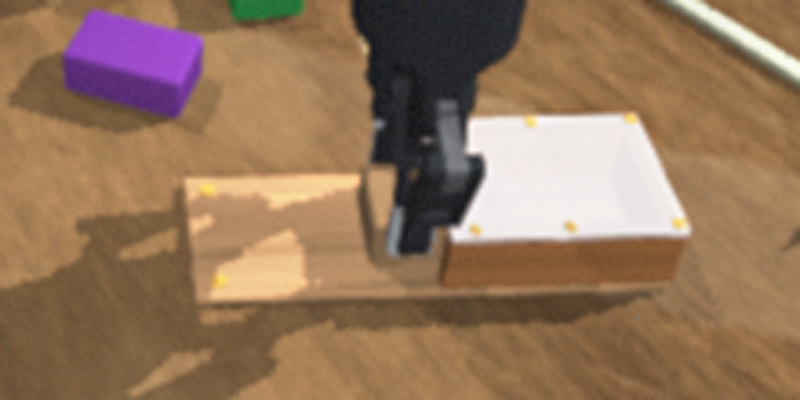

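The side view shows block A lying on the board, with the pads just outside the mouth (about (400,240)) and the front inside. The TCP travel puts about 39 mm in. Next: release, rise and go to B.

```bash
python3 -m pendant '[[0,0,0,0,1],[0,0,0,0,1],[0,0,0,0,1],[0,0,0,0,1],[0,0,0,0,1]]' && python3 -m pendant '[[0.002,0,-0.02,0,1],[0.002,0,-0.06,0,1],[0.002,0,-0.11,0,1],[0.002,0,-0.16,0,1],[0.002,0,-0.17,0,1]]' && python3 -m pendant '[[0.026,0.035,0,-0.06,1],[0.052,0.071,0,-0.13,1],[0.079,0.107,0,-0.2,1],[0.105,0.142,0,-0.27,1],[0.131,0.178,0,-0.33,1]]' && python3 -m pendant '[[0.013,0.042,0,-0.07,1],[0.027,0.084,0,-0.14,1],[0.04,0.126,0,-0.2,1],[0.054,0.168,0,-0.27,1],[0.067,0.21,0,-0.33,1]]' && python3 -m pendant '[[0,0,0,0,1],[0,0,0,0,1]]'
python3 - <<'E'
from h import *;from bench import bot
s,g=wrist(bot,"w4");t=s["ee_pos"];print(s["t"],t,np.degrees(np.arctan2(*toolxy(s,[1,0])[[1,0]])),s["joint_pos"].round(2))
c=g["R"]@[.4615,.264,.028]+g["t"];p=(g["camera_matrix"]@c/c[2])[:2].astype(int);print(p)
for thr in(200,212):
    c,a=meas(g,(p[0]-45,p[1]-45,p[0]+45,p[1]+45),.028,thr)
    print("tool rel",toolxy(s,c-t[:2]).round(4))
f=bot.grab_frame("top");np.savez("pics/top2.npz",**f)
A=cv2.resize(f["img"][130:260,330:440],(440,520),interpolation=2);B=cv2.resize(g["img"][100:300,190:330],(364,520))
cv2.imwrite("pics/c2.png",np.hstack([A,B[:,:350]])[:,:,::-1])
E
```

```text
t: 6.95
ee_pos: [0.5262, -0.1743, 0.042]
tcp_rot: [0.218, 0.976, 0.0, -0.0]
contact_force: [0.7, -0.2, -0.1]
finger_gap: 1.003
finger_force: 0.0
t: 7.45
ee_pos: [0.5276, -0.1749, 0.2203]
tcp_rot: [0.218, 0.976, -0.001, 0.006]
contact_force: [-0.7, -0.6, 0.9]
finger_gap: 1.003
finger_force: 0.0
t: 7.95
ee_pos: [0.4808, 0.0448, 0.2118]
tcp_rot: [0.053, 0.999, 0.0, -0.0]
contact_force: [1.4, -0.2, 0.6]
finger_gap: 0.992
finger_force: 0.0
t: 8.45
ee_pos: [0.437, 0.261, 0.2119]
tcp_rot: [-0.112, 0.994, -0.0, -0.0]
contact_force: [1.8, -0.4, -0.3]
finger_gap: 1.002
finger_force: 0.0
t: 8.65
ee_pos: [0.4372, 0.26, 0.2117]
tcp_rot: [-0.111, 0.994, -0.0, -0.0]
contact_force: [0.0, 0.4, -0.2]
finger_gap: 0.997
finger_force: 0.0
8.65 [0.43719513 0.26004169 0.21166846] -167.1996536565144 [ 0.41  0.   -0.04  1.53 -0.    0.18]
[254 195]
px [255. 193.] ctr [0.4598 0.2636 0.028 ] [0.0401 0.0672] ang 13.89
tool rel [-0.0228 -0.0015 -0.    ]
px [255.4 193.5] ctr [0.4602 0.2642 0.028 ] [0.0388 0.0655] ang 15.47
tool rel [-0.0234 -0.001  -0.    ]
```

View pics/c2.png

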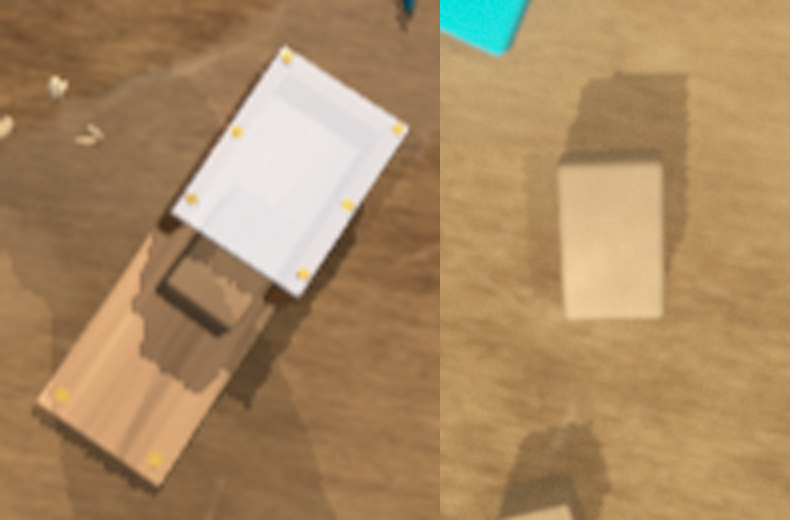

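Left: block A sits in the mouth with its rear end about 30 mm out, straight. Right: block B is upright in the wrist view, centred about 23 mm ahead of the TCP. I'll grasp B near its rear end.

```bash
python3 -m pendant '[[-0.001,-0.001,0.05,-0.015,1],[-0.001,-0.001,0.1,-0.015,1],[-0.001,-0.001,0.14,-0.015,1],[-0.001,-0.001,0.165,-0.015,1],[-0.001,-0.001,0.176,-0.015,1]]' && python3 -m pendant '[[0,0,0,0,1],[0,0,0,0,0],[0,0,0,0,0],[0,0,0,0,0],[0,0,0,0,0]]' && python3 -m pendant '[[0,0,0,0,0],[0,0,0,0,0]]' && python3 -m pendant '[[0,0,-0.03,0,0],[0,0,-0.07,0,0],[0,0,-0.1,0,0],[0,0,-0.1,0,0],[0,0,-0.1,0,0]]'
python3 - <<'E'
from h import *;from bench import bot
s,g=wrist(bot,"w5");t=s["ee_pos"];print(s["t"],t,np.degrees(np.arctan2(*toolxy(s,[1,0])[[1,0]])))
V=cv2.cvtColor(g["img"],cv2.COLOR_RGB2GRAY).astype(int);print("rows",V[200:260:3,257].tolist());print("cols",V[260,200:316:4].tolist())
ax=np.radians(-24.9);d=np.array([np.cos(ax),np.sin(ax)]);m=np.array([.543,-.181])
q=m-d*.098;print(q,"world d",q-t[:2],"tool",toolxy(s,q-t[:2]).round(4))
E
```

```text
t: 9.25
ee_pos: [0.4369, 0.2559, 0.0327]
tcp_rot: [-0.116, 0.993, -0.001, -0.003]
contact_force: [-0.5, 0.5, 1.3]
finger_gap: 0.999
finger_force: 0.0
t: 9.75
ee_pos: [0.4409, 0.2595, 0.0388]
tcp_rot: [-0.118, 0.993, 0.001, 0.002]
contact_force: [-1.1, -1.1, 3.9]
finger_gap: 0.497
finger_force: 62.6
t: 9.95
ee_pos: [0.4409, 0.2594, 0.0388]
tcp_rot: [-0.118, 0.993, 0.001, 0.002]
contact_force: [-0.1, 0.1, 5.8]
finger_gap: 0.491
finger_force: 62.9
t: 10.45
ee_pos: [0.4397, 0.259, 0.1374]
tcp_rot: [-0.118, 0.993, 0.0, 0.001]
contact_force: [-0.3, 0.4, -0.6]
finger_gap: 0.498
finger_force: 62.2
10.45 [0.43966241 0.25897363 0.1373946 ] -166.45553855650272
rows [161, 156, 154, 151, 156, 138, 102, 109, 108, 114, 116, 119, 138, 166, 189, 188, 191, 175, 177, 172]
cols [135, 134, 67, 62, 141, 145, 169, 173, 178, 177, 177, 174, 176, 175, 172, 173, 175, 174, 176, 175, 174, 174, 172, 175, 161, 68, 71, 139, 136]
[ 0.45410969 -0.13973849] world d [ 0.01444728 -0.39871212] tool [ 7.93e-02 -3.91e-01 -3.00e-04]
```

```bash
python3 -m pendant '[[0.008,-0.039,0,0.068,0],[0.016,-0.078,0,0.136,0],[0.024,-0.117,0,0.204,0],[0.032,-0.156,0,0.271,0],[0.04,-0.1955,0,0.338,0]]' && python3 -m pendant '[[-0.006,-0.04,0,0.068,0],[-0.011,-0.08,0,0.136,0],[-0.017,-0.12,0,0.204,0],[-0.022,-0.16,0.02,0.271,0],[-0.027,-0.1975,0.04,0.338,0]]' && python3 -m pendant '[[0,0,0,0,0],[0,0,0,0,0],[0,0,0,0,0]]'
python3 - <<'E'
from h import *;from bench import bot
s,g=wrist(bot,"w6");t=s["ee_pos"];print(s["t"],t,"heading",np.degrees(np.arctan2(*toolxy(s,[1,0])[[1,0]])))
im=g["img"]
tp=lambda uv:np.array([toolxy(s,(p-t)[:2])[:2] for p in ray(g,uv,.006)])
ax=np.radians(-25);d=np.array([np.cos(ax),np.sin(ax)]);q=np.array([.543,-.181])-d*.098
print("to target",toolxy(s,q-t[:2]).round(4))
cv2.imwrite("pics/w6.png",im[:,:,::-1])
E
```

```text
t: 11.0
ee_pos: [0.4442, 0.0578, 0.134]
tcp_rot: [0.052, 0.999, -0.0, -0.002]
contact_force: [0.2, -0.6, -0.3]
finger_gap: 0.498
finger_force: 62.3
t: 11.5
ee_pos: [0.4518, -0.1415, 0.0945]
tcp_rot: [0.22, 0.976, 0.0, -0.001]
contact_force: [0.4, -0.1, 0.4]
finger_gap: 0.497
finger_force: 62.3
t: 11.8
ee_pos: [0.452, -0.139, 0.0956]
tcp_rot: [0.218, 0.976, 0.0, -0.001]
contact_force: [-0.2, 0.5, -0.4]
finger_gap: 0.499
finger_force: 62.2
11.8 [ 0.45204864 -0.1389731   0.09557697] heading 154.86734914899463
to target [-0.0022  0.0004 -0.    ]
```

View pics/w6.png

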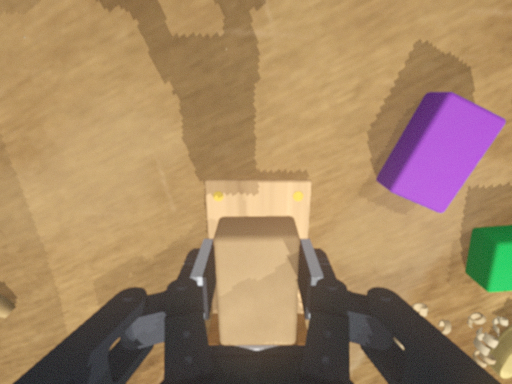

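The wrist view shows block B centred over the board: board corners (206,181) and (310,181), block columns 214–299. I'll lower it and push in stages.

```bash
python3 -m pendant '[[-0.001,0,0.02,0,0],[-0.001,0,0.035,0,0],[-0.001,0,0.046,0,0],[-0.001,0,0.051,0,0],[-0.001,0,0.051,0,0]]' && python3 -m pendant '[[0,0,0,0,0],[0,0,0,0,0]]' && python3 -m pendant '[[-0.007,0,0,0,0],[-0.014,0,0,0,0],[-0.021,0,0,0,0],[-0.028,0,0,0,0],[-0.035,0,0,0,0]]' &&  python3 -m pendant '[[-0.007,0,0,0,0],[-0.014,0,0,0,0],[-0.021,0,0,0,0],[-0.028,0,0,0,0],[-0.028,0,0,0,0]]' && python3 -m pendant '[[-0.002,0,0,0,0],[-0.004,0,0,0,0],[-0.006,0,0,0,0],[-0.008,0,0,0,0],[-0.008,0,0,0,0]]'
```

```text
t: 12.35
ee_pos: [0.4538, -0.1398, 0.0456]
tcp_rot: [0.217, 0.976, 0.0, 0.0]
contact_force: [0.0, -0.0, -0.1]
finger_gap: 0.499
finger_force: 62.2
t: 12.55
ee_pos: [0.4541, -0.1405, 0.0459]
tcp_rot: [0.218, 0.976, -0.0, 0.001]
contact_force: [-0.1, -1.0, 0.7]
finger_gap: 0.495
finger_force: 62.2
t: 13.05
ee_pos: [0.4859, -0.1558, 0.0452]
tcp_rot: [0.218, 0.976, 0.0, -0.0]
contact_force: [-0.1, 0.7, -0.1]
finger_gap: 0.495
finger_force: 62.2
t: 13.55
ee_pos: [0.5116, -0.1679, 0.0455]
tcp_rot: [0.218, 0.976, -0.0, 0.001]
contact_force: [0.2, 0.5, -0.1]
finger_gap: 0.496
finger_force: 62.2
t: 14.05
ee_pos: [0.518, -0.1708, 0.0454]
tcp_rot: [0.218, 0.976, -0.0, 0.0]
contact_force: [-0.5, -0.1, -0.3]
finger_gap: 0.497
finger_force: 62.2
```

```bash
python3 -m pendant '[[-0.001,0,0,0,0],[-0.002,0,0,0,0],[-0.003,0,0,0,0],[-0.003,0,0,0,0]]' && python3 -m pendant '[[-0.001,0,0,0,0],[-0.002,0,0,0,0],[-0.002,0,0,0,0]]' && python3 -m pendant '[[-0.001,0,0,0,0],[-0.002,0,0,0,0],[-0.002,0,0,0,0]]'
```

```text
t: 14.45
ee_pos: [0.5207, -0.1721, 0.0453]
tcp_rot: [0.218, 0.976, -0.0, 0.0]
contact_force: [-0.7, -0.2, 0.1]
finger_gap: 0.495
finger_force: 62.2
t: 14.75
ee_pos: [0.5225, -0.1729, 0.0453]
tcp_rot: [0.218, 0.976, -0.0, 0.0]
contact_force: [-0.3, -0.5, -0.8]
finger_gap: 0.495
finger_force: 62.2
t: 15.05
ee_pos: [0.5238, -0.1735, 0.0451]
tcp_rot: [0.218, 0.976, 0.0, -0.001]
contact_force: [-0.7, 1.0, 0.3]
finger_gap: 0.496
finger_force: 62.3
```

```bash
python3 -m pendant '[[-0.001,0,0,0,0],[-0.002,0,0,0,0],[-0.002,0,0,0,0]]' && python3 -m pendant '[[-0.001,0,0,0,0],[-0.002,0,0,0,0],[-0.002,0,0,0,0]]'
python3 - <<'E'
from h import *;from bench import bot
f=bot.grab_frame("top");np.savez("pics/top3.npz",**f)
A=cv2.resize(f["img"][130:240,345:440],(518,600),interpolation=2);cv2.imwrite("pics/c3.png",A[:,:,::-1])
E
```

```text
t: 15.35
ee_pos: [0.5239, -0.1735, 0.0449]
tcp_rot: [0.218, 0.976, 0.001, -0.002]
contact_force: [-6.7, 3.1, 4.3]
finger_gap: 0.495
finger_force: 62.6
t: 15.65
ee_pos: [0.524, -0.1735, 0.0449]
tcp_rot: [0.218, 0.976, 0.001, -0.004]
contact_force: [-9.9, 5.0, 6.9]
finger_gap: 0.494
finger_force: 63.1
```

View pics/c3.png

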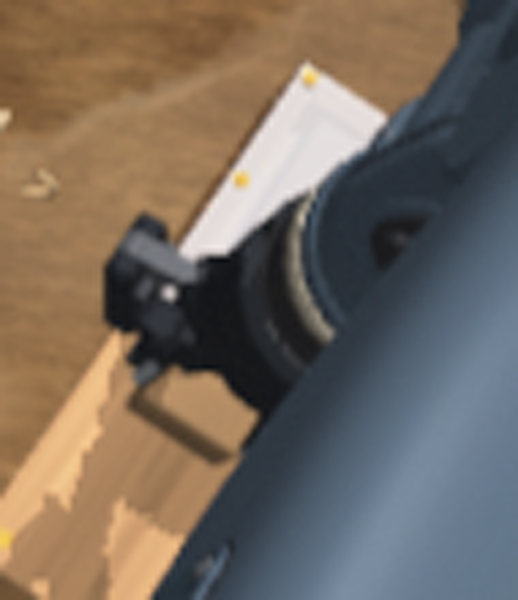

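The TCP stopped at (0.524,-0.1735), where the closed end should be, and the push force rose to about 11 N, so the first block is against the end. I'll ease off slightly, release and check.

```bash
python3 -m pendant '[[0.002,0,0,0,0],[0.002,0,0,0,0]]' && python3 -m pendant '[[0,0,0,0,1],[0,0,0,0,1],[0,0,0,0,1],[0,0,0,0,1],[0,0,0,0,1]]' && python3 -m pendant '[[0,0,-0.01,0,1],[0,0,-0.04,0,1],[0,0,-0.09,0,1],[0,0,-0.14,0,1],[0,0,-0.18,0,1]]' && python3 -m pendant '[[0.04,0.05,0,0,1],[0.08,0.1,0,0,1],[0.1,0.14,0,0,1],[0.12,0.19,0,0,1],[0.13,0.2,0,0,1]]'
python3 - <<'E'
from h import *;from bench import bot
f=bot.grab_frame("top");np.savez("pics/top4.npz",**f);g=bot.grab_frame("side")
A=cv2.resize(f["img"][130:250,340:440],(400,480),interpolation=2);B=cv2.resize(g["img"][215:295,260:420],(400,200),interpolation=2)
cv2.imwrite("pics/c4.png",np.hstack([A,np.vstack([B,np.zeros((280,400,3),np.uint8)])])[:,:,::-1])
E
```

```text
t: 15.9
ee_pos: [0.5239, -0.1735, 0.0449]
tcp_rot: [0.218, 0.976, 0.001, -0.002]
contact_force: [-5.6, 3.2, 2.6]
finger_gap: 0.495
finger_force: 62.6
t: 16.4
ee_pos: [0.5263, -0.1747, 0.0455]
tcp_rot: [0.218, 0.976, -0.0, 0.0]
contact_force: [0.4, 0.5, -0.4]
finger_gap: 1.0
finger_force: 0.0
t: 16.9
ee_pos: [0.5264, -0.1748, 0.2295]
tcp_rot: [0.218, 0.976, -0.0, 0.002]
contact_force: [0.7, 0.2, -0.1]
finger_gap: 1.001
finger_force: 0.0
t: 17.4
ee_pos: [0.4934, 0.0642, 0.2265]
tcp_rot: [0.218, 0.976, 0.001, 0.001]
contact_force: [0.7, -0.1, -0.4]
finger_gap: 1.005
finger_force: 0.0
```

View pics/c4.png

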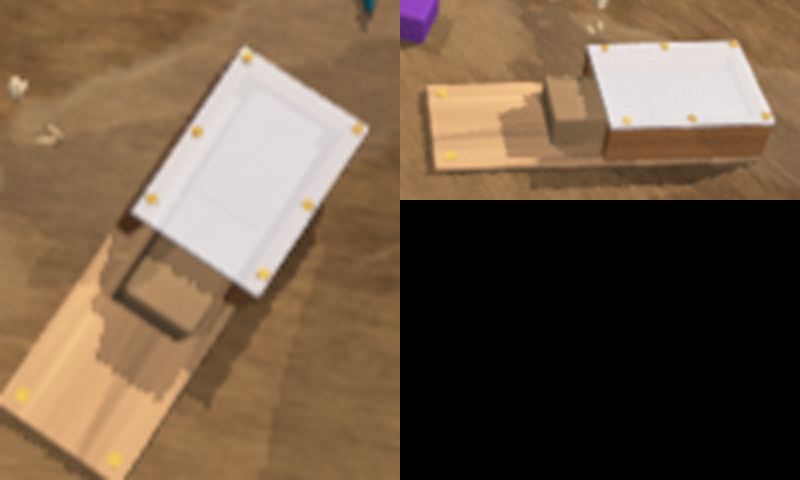

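The top crop shows block B straight, with its rear at about (150,315) and roughly half of it outside. A single seam at (225,210) shows through the cover, and the first block fills the tube to the closed end. The gripper is clear, so I'm handing in.

```bash
python3 -c "
from bench import bot
print(bot.sign_off())"
```

```text
the job is handed in; nothing more can be done
None
```

Both cork blocks are in the sleeve and the job is handed in at about 17.5 s of the 58 s: the first against the closed end, the second touching it and about half out of the mouth. This is judged from the final pictures and the push force (about 11 N at the stop); `sign_off` returned no verdict.

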